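Unlock the spring tester and hold its slide at the red band

TASK

The spring tester bolted to the bench is still locked for transport: pull the yellow-headed transit pin up out of its snap socket and leave it in the pale green open tray. Then grip the tester's black upright handle, draw the spring-loaded slide out until the orange pointer stands within the red band on the scale, and finish still gripping it there: do not let go, the program ends while holding the slide against its spring. Leave the white plate, vial and canister where they are.

Things in the scene. Friction and masses are not known exactly. Their poses are not given: they have to be found in the camera images.
- tester: Spring tester fixed to the bench: base plate 300 x 130 x 10 mm (local x -135 to 165 mm), blue guide block (local x 20 to 80 mm, y +-31 mm, top at 50 mm) with the pin's socket at local (50, 0) mm, spring tube behind (top 50 mm), low stop block in front (top 36 mm). Origin on the bench surface. z up; the slide pulls out along local -x; the white scale lies on the +y side.
- slide (a joint): Travel of the slide in m: 0 fully home, grows as it is pulled out (local -x of the tester), stop at 0.07. A spring pulls it home with about 4.5 N at 0 plus 90 N per m, so 7 to 10 N at the band. While the transit pin is in, it moves only about 5 mm.
- slide_handle (a point): Grip point on the axis of the slide's black upright handle, 76 mm above the bench. Round post, 22 mm diameter, 48 to 94 mm above the bench, with a 26 mm cap above it to 101 mm, on a grey crosshead 30 x 62 mm (top at 44 mm). Moves with the slide; axes as the tester's.
- pointer (a point): Tip of the thin orange pointer on the slide's crosshead, 2 mm wide, over the scale strip, 20 mm above the bench. Moves with the slide. Axes as the tester's.
- band_mid (a point): Middle of the red band on the white scale strip, 10 mm wide along the tester's x, 14 mm above the bench; it cannot be pushed by the robot. The pointer stands at its middle when it has the same coordinate along the tester's x axis. Axes as the tester's.
- band (a joint): Where the band is set, in m: the slide travel at which the pointer is at the middle of the band (0.035 to 0.06).
- transit_pin: Loose pin, 60 mm long, about 60 g: steel shank 10 mm diameter, 28 mm long, grooved; 20 mm flange, 3 mm thick; yellow round head 20 mm diameter, 34 to 60 mm from the tip. Origin: tip of the shank, z towards the head. At the start upright in the guide block, tip 22 mm above the bench. Spring balls snap into the groove: about 10 N straight up frees it; clear after 28 mm of lift.
- pin_head (a point): Centre of the pin's yellow head, 47 mm from the tip (69 mm above the bench while the pin is in its socket).
- tray: Pale green open-topped tray, 125 (x) x 165 (y) x 42 mm high, walls and floor 2 mm thick, standing loose on the bench left or right of the tester. Origin: centre of its underside.
- plate: White plate, 197 mm diameter, 19 mm high, on the other side of the tester. Bystander. Origin: centre of its underside.
- vial_white: Small white capped vial, 36 mm diameter, 46 mm high. Bystander. Origin: centre of its underside.
- canister_white: White canister with a ribbed cap, 54 mm diameter, 92 mm high. Bystander. Origin: centre of its underside.
There are look-alikes about, which are no part of the job. Of the things that look like the tray, the larger one is meant.

How it is judged:
By the outcome, as a careful person would: the job done as asked, in the order asked, and still so for the second after the job is handed in, while the arm keeps its last pose, push and grip.
It also fails if it takes over 51 s, if anything falls off the work surface, if the arm or the gripper's body presses on something with over 40 N, if the wrist force passes 120 N, or if a joint passes its speed limit or range.

ROBOT

A 7-joint arm with a two-finger parallel gripper is mounted at the origin on a cart in front of the work surface, level with it; the furniture and walls round the work are solid. World frame = base frame: x ahead of the robot, y to its left, z up, the work surface at z = 0. Lengths are in m, angles in rad, forces in N, time in s.
With the tool pointing down it reaches from about 0.425 to 0.875 m from the base axis. Payload 4.7 kg.
Tool frame: the origin (TCP) lies at the very end of the fingers, on their centre line; the grasp point (between the pads) lies 19 mm behind it; z points along the fingers, y is the line along which they close (so a half turn about z gives the same grasp; the last joint's range is limited). The gripper opens to 87 mm and grips with 3 to 60 N. Pads are 19 mm wide; open, the fingers measure 117 mm over their backs; the gripper's body (75 mm by 190 mm) begins 51 mm behind the grasp point.
Start: joints at [1.117, 0.321, -0.07, 1.45, 0.023, 1.371, -0.057], TCP at [0.293, -0.58, 0.223] pointing down, gripper open.
Joint ranges: [-2.86, 2.86], [-0.3, 2.09], [-1.38, 1.24], [0.06, 2.45], [-1.56, 4.7], [0.09, 2.05], [-2.69, 2.69]. Speed limits (rad/s): [2.57, 2.57, 3.14, 3.14, 3.14, 3.14, 3.14].

INTERFACE

Orientations are given as a unit quaternion [x, y, z, w].
In Python, from cell import bot gives the robot as it stands.
- The arm moves only by the tool arm_command, never from a script. Its argument "plan" is a list of rows, each a list of 4 numbers: the shift along the tool's x, y, z in mm, then the turn about the tool's z in degrees. A call has exactly 8 rows; each row is the pose to reach, as a shift and turn from the pose commanded when the call began, along the tool's axes at that moment; what a row does not reach only later rows make up. A row lasts 1/12 s, in which the tool goes at most 41.7 mm and 7.16 degrees, less where a joint would pass 70% of its speed; a pose out of reach is approached as far as the arm can. A call with a gripper value outside its range is refused whole. "claw" is the finger opening in mm, from 0 to 87, set as the call begins (left out, the last holds). The fingers move at their own pace and stop on an object; "grip_force" is the grip in N (left out, the last holds). Time passes only in rows, so rows that repeat a pose let the fingers close, or fill a call up. It gives the time, the measured TCP pose, the force, the opening and the grip force at its end, in the units of the state.
- bot.state(): the state, without advancing time (a new reading comes with each control period).
- bot.camera(name): name is "scene" or "side" or "wrist"; returns a dict with "image" (400x640x3 uint8, red, green, blue), "z_map" (400x640 float32, m along the optical axis (not along the pixel's ray), 0 where there is no reading), "fx", "fy", "cx", "cy" (pixels), "xyz" and "orientation" of the camera in the world; the wrist camera has in their place "T_tool_cam" (4x4, takes a point from camera to tool coordinates, whose origin is the TCP and whose axes are the flange's). Camera axes: x right, y up, looking along -z (the intrinsics and any distortion apply to the point x, -y, -z); pixel columns grow to the right and rows downward; lengths in m; the calibration is good to about 2 mm. A picture is of the moment at which its call begins: read the wrist's pose just before it.
- bot.job_done(): hands the job in; it is judged then, once.
Trained networks look in a picture, given as the dict that the camera call returned (one of the last four; its "shot" number tells which), for a name from the list of things; names that differ only in an ending like _2 or _b are one class to them, and where a whole thing is asked for, a point or a joint stands for the part that bears it (a point fixed in the world has none). Each returns a list of dicts, best first, with "score" (0 to 1); they miss things now and then, are a little off and sometimes report something else, mostly with a low value. They report only what shows in the picture. A call takes as long as a camera call. They do not tell look-alikes from the thing itself.
- bot.regions_of(picture, thing): "region" (400x640 bool, what is visible of it) and "box" ([left, top, width, height] in pixels, round what is visible of it).
- bot.spot_point(picture, thing): "uv" ([column, row] in pixels: a listed point, or the origin of a listed thing).
The state is a dict: "time_s": time; "q": joint angles; "joint_vel": joint speeds; "joint_torque": joint torques, N m; "tcp_pos": TCP position; "tcp_rot": TCP orientation; "ft_force": force on the tool from outside, world axes, zero at the start; "moment": the same for the moment, N m; "gripper_width": finger opening in m; "finger_force": force on a finger pad.
Only numpy, scipy, OpenCV 4.12 (cv2) and the standard library are available. Lean on these libraries where they do the work, as an engineer would, in place of code of your own. Each camera call takes 0.05 s, during which the arm holds its last target. There are 200 camera calls.

## Working session

There is one attempt and no reset: what is moved stays moved. The work goes in short steps, Python scripts to look and compute and a tool call to move; the robot and the scene stay as the last step left them, time stands still between calls to the robot, and variables do not carry over. Pictures are saved under pics/ and viewed, at most 10 in all, crops included, and the job is handed in when it is done.

Besides the shell and the picture viewer there is one more tool, called after ">>>" as name(argument=value, ...), one argument or row to a line, values as JSON. arm_command: Moves the arm, as the interface text tells. Its arguments: {"type":"object","properties":{"plan":{"type":"array"},"claw":{"type":"number"},"grip_force":{"type":"number"}},"required":["plan"]}

```bash
ls; mkdir -p pics; cat > h.py <<'E'
import numpy as np, cv2
from scipy.spatial.transform import Rotation as R
from cell import bot
def cam(name):
    s=bot.state(); p=bot.camera(name)
    if name=='wrist':
        T=np.eye(4);T[:3,:3]=R.from_quat(s['tcp_rot']).as_matrix();T[:3,3]=s['tcp_pos']
        p['T']=T@np.array(p['T_tool_cam'])
    else:
        T=np.eye(4);T[:3,:3]=R.from_quat(p['orientation']).as_matrix();T[:3,3]=p['xyz'];p['T']=T
    return p
def ray(p,uv):
    d=np.array([(uv[0]-p['cx'])/p['fx'],-(uv[1]-p['cy'])/p['fy'],-1.]); return p['T'][:3,3],p['T'][:3,:3]@d
def at_z(p,uv,z):
    o,d=ray(p,uv); return o+d*(z-o[2])/d[2]
def deep(p,uv):
    u,v=np.round(uv).astype(int); o,d=ray(p,uv); w=p['z_map'][max(v-2,0):v+3,max(u-2,0):u+3]; w=w[w>0]
    return o+d*np.median(w) if w.size else None
def tri(obs):
    A=np.zeros((3,3));b=np.zeros(3)
    for p,uv in obs:
        o,d=ray(p,uv);d=d/np.linalg.norm(d);M=np.eye(3)-np.outer(d,d);A+=M;b+=M@o
    return np.linalg.solve(A,b)
def save(p,name): cv2.imwrite('pics/'+name,p['image'][:,:,::-1])
E
python3 - <<'E'
from h import *
np.set_printoptions(precision=4,suppress=True)
print(bot.state())
P={}
for n in ['scene','side']:
    p=cam(n);P[n]=p;save(p,n+'0.png');print(n,p['xyz'],{k:(v if not hasattr(v,'shape') or np.size(v)<10 else v.shape) for k,v in p.items() if k not in('T',)})
    for t in ['tester','slide_handle','pointer','band_mid','pin_head','transit_pin','tray','plate','vial_white','canister_white']:
        for r in bot.spot_point(p,t)[:3]: 
            print(n,t,np.round(r['uv'],1),round(r['score'],2),deep(p,r['uv']) if 0<=r['uv'][0]<640 and 0<=r['uv'][1]<400 else '')
E
```

```text
pics
{'time_s': 0.0, 'q': array([ 1.1171,  0.3218, -0.0701,  1.4517,  0.0226,  1.3708, -0.0569]), 'joint_vel': array([ 0.0004, -0.0005, -0.0008, -0.0007, -0.0017, -0.0002,  0.0011]), 'joint_torque': array([  0.0002, -49.1287,  -0.4039, -31.2524,  -0.064 ,   0.0439,
         0.0002]), 'tcp_pos': array([ 0.2928, -0.5797,  0.2214]), 'tcp_rot': array([ 0.9728,  0.2318, -0.0003, -0.0009]), 'ft_force': array([ 0.968 , -0.3458, -0.0243]), 'moment': array([-0.0466,  0.0099,  0.0191]), 'finger_force': 0.0, 'gripper_width': 0.08672848856752596}
scene [-0.1152 -0.4326  0.5204] {'image': (400, 640, 3), 'z_map': (400, 640), 'fx': 383.493929312945, 'fy': 383.493929312945, 'cx': 317.3506500649967, 'cy': 200.19195801759827, 'xyz': array([-0.1152, -0.4326,  0.5204]), 'orientation': array([ 0.4562, -0.2531, -0.3936,  0.7569]), 'shot': 1}
scene tester [324.8 232.8] 0.87 [ 0.5509 -0.0158  0.0307]
scene slide_handle [316.  213.1] 0.69 [0.5485 0.0095 0.0776]
scene pointer [303.5 222.4] 0.77 [ 0.6038  0.0857 -0.0009]
scene pin_head [336.5 205.7] 0.62 [0.6294 0.0015 0.0656]
scene transit_pin [334.5 217. ] 0
[... 420 characters left out ...]
44, 'fy': 448.58276301208144, 'cx': 314.9045151642238, 'cy': 200.91713125685993, 'xyz': array([0.1036, 1.177 , 0.6444]), 'orientation': array([-0.115 ,  0.5326,  0.8208, -0.1716]), 'shot': 2}
side tester [323.1 224.5] 0.81 [0.5847 0.0351 0.0135]
side slide_handle [335.1 205.9] 0.6 [0.5512 0.0212 0.077 ]
side pointer [326.4 229.4] 0.62 [0.5623 0.0626 0.0142]
side pin_head [310.2 203. ] 0.51 [0.6364 0.0164 0.0696]
side transit_pin [315.4 215.8] 0.55 [0.6112 0.0339 0.0378]
side tray [325.8 282.8] 0.91 [0.4618 0.3089 0.0034]
side tray [247.7 287.9] 0.85 [0.6089 0.4349 0.0283]
side vial_white [248.5 254.5] 0.46 [0.7131 0.265  0.0018]
side canister_white [316.6 187.6] 0.8 [ 0.7294 -0.245   0.0081]
```

```bash
python3 - <<'E'
import cv2,numpy as np
a=cv2.imread('pics/scene0.png');b=cv2.imread('pics/side0.png')
c=cv2.resize(a[130:380,150:550],(800,500));cv2.imwrite('pics/sc1.png',c)
c=cv2.resize(b[150:350,180:440],(780,600));cv2.imwrite('pics/si1.png',c)
E
```

```text
(no output)
```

View pics/sc1.png

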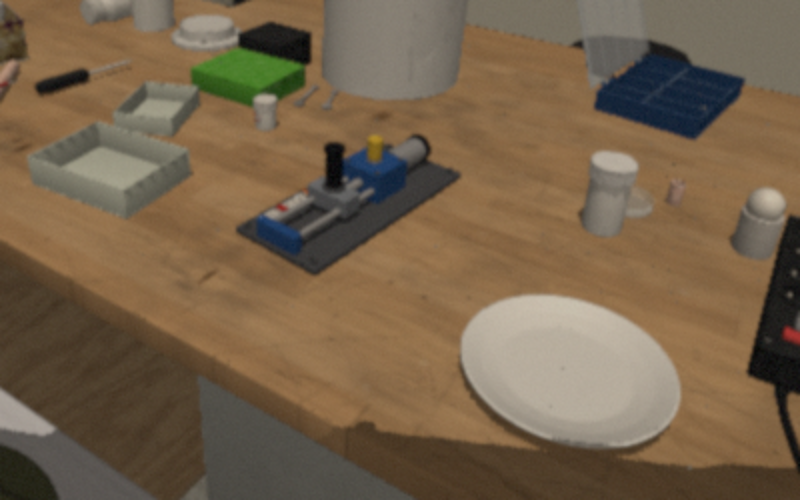

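View pics/si1.png

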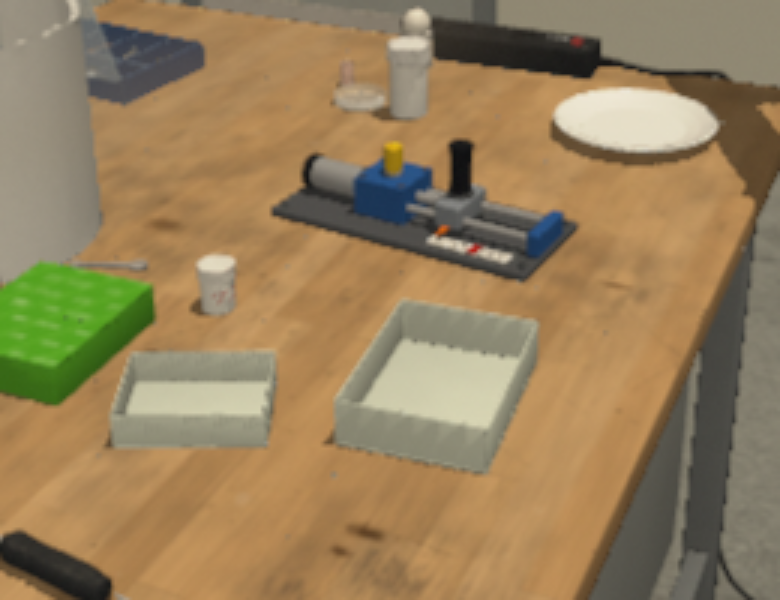

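The two tray candidates are at side px (326,283) and (248,288), which are (205,215) and (231,184) in the scene picture. The nearer one, at scene (205,215), is clearly the larger in the enlarged crop, so it's the tray meant. The scale's red band shows at about side px (338,232), and the pin is in its socket.

```bash
python3 - <<'E'
from h import *
np.set_printoptions(precision=4,suppress=True)
A=cam('scene');B=cam('side')
g={}
for t in ['tester','slide_handle','pointer','pin_head','transit_pin','tray','vial_white','canister_white']:
    a=bot.spot_point(A,t);b=bot.spot_point(B,t)
    if t=='tray': a=sorted(a[:2],key=lambda r:r['uv'][1])[1:];b=sorted(b[:2],key=lambda r:-r['uv'][0])
    if a and b: g[t]=tri([(A,a[0]['uv']),(B,b[0]['uv'])]);print(t,g[t])
d=g['pin_head']-g['slide_handle'];print('yaw',np.degrees(np.arctan2(d[1],d[0])),np.linalg.norm(d[:2]))
# tray region extents; yellow head, dark base plate via points
for n,p in (('scene',A),('side',B)):
    im=cv2.cvtColor(p['image'],cv2.COLOR_RGB2HSV)
    v,u=np.mgrid[:400,:640]
    D=np.stack([(u-p['cx'])/p['fx'],-(v-p['cy'])/p['fy'],-np.ones_like(u)],-1)*p['z_map'][...,None]
    W=D@p['T'][:3,:3].T+p['T'][:3,3]
    for r in bot.regions_of(p,'tray')[:2]:
        w=W[r['region']];k=(w[:,2]>.025)&(w[:,2]<.05);w=w[k]
        if len(w)>5: print(n,'tray',cv2.minAreaRect(w[:,:2].astype(np.float32)))
    for r in bot.regions_of(p,'tester')[:1]:
        w=W[r['region']];w=w[(w[:,2]>.00)&(w[:,2]<.02)]; print(n,'tester base',cv2.minAreaRect(w[:,:2].astype(np.float32)))
E
```

```text
tester [ 0.5907  0.0066 -0.0031]
slide_handle [0.5601 0.014  0.079 ]
pointer [0.5619 0.0619 0.0176]
pin_head [0.579  0.1153 0.1081]
transit_pin [0.6364 0.0137 0.0216]
tray [0.4565 0.2962 0.0057]
vial_white [0.7171 0.2441 0.0001]
canister_white [ 0.7391 -0.2653 -0.011 ]
yaw 79.38968945622082 0.10308261032307921
scene tray ((0.4602212905883789, 0.3036860227584839), (0.12962286174297333, 0.16927684843540192), 5.2259979248046875)
scene tester base ((0.6013847589492798, 0.007118090987205505), (0.13118243217468262, 0.3020644783973694), 82.92683410644531)
side tray ((0.6376697421073914, 0.40299782156944275), (0.12268071621656418, 0.10051578283309937), 24.388294219970703)
side tray ((0.46104344725608826, 0.30695101618766785), (0.12618131935596466, 0.17234134674072266), 5.238948345184326)
side tester base ((0.6107075810432434, -0.010028712451457977), (0.18379484117031097, 0.3186059892177582), 83.55716705322266)
```

>>> arm_command(
  plan=[
    [33,-24,0,0],
    [66,-48,0,0],
    [99,-72,0,0],
    [132,-96,0,0],
    [165,-120,0,0],
    [198,-144,0,0],
    [231,-168,0,0],
    [264,-192,0,0],
  ],
  claw=60,
)

```text
time_s: 2.87
tcp_pos: [0.4427, -0.288, 0.2229]
tcp_rot: [0.973, 0.232, 0.0, 0.0]
ft_force: [-0.1, -0.7, -0.1]
gripper_width: 0.0601
finger_force: 0.0
```

>>> arm_command(
  plan=[
    [33,-24,0,5],
    [66,-48,0,10],
    [99,-72,0,15],
    [132,-96,0,20],
    [165,-120,0,25],
    [198,-144,0,30],
    [231,-168,0,34],
    [270,-190,-20,34],
  ],
)

```text
time_s: 3.53
tcp_pos: [0.5921, -0.0013, 0.2369]
tcp_rot: [0.998, -0.064, -0.003, 0.0]
ft_force: [0.3, 0.1, 0.2]
gripper_width: 0.0596
finger_force: 0.0
```

```bash
cat > look.py <<'E'
from h import *
import sys
np.set_printoptions(precision=4,suppress=True)
s=bot.state();print(s['time_s'],s['tcp_pos'],s['tcp_rot'],s['ft_force'],s['gripper_width'])
p=cam('wrist');save(p,sys.argv[1])
for t in sys.argv[2:]:
    for r in bot.spot_point(p,t)[:2]: print(t,np.round(r['uv'],1),round(r['score'],2),deep(p,r['uv']))
E
python3 look.py w1.png tester slide_handle pointer band_mid pin_head transit_pin
```

```text
3.5333 [ 0.5921 -0.0013  0.2369] [ 0.998  -0.0636 -0.0028  0.    ] [0.2762 0.1163 0.236 ] 0.05962076327182986
tester [309.6 180.5] 0.85 [0.5926 0.0096 0.0358]
tester [306.9 219.8] 0.74 [0.5646 0.0144 0.101 ]
slide_handle [305.8 218.2] 0.66 [0.5667 0.0153 0.1014]
pointer [271.2 201.6] 0.68 [0.5645 0.0676 0.0125]
pointer [117.6 108.9] 0.37 [0.7074 0.229  0.0244]
band_mid [277.3 226.5] 0.52 [0.5274 0.0654 0.0136]
transit_pin [308.4 142.9] 0.83 [0.6437 0.0025 0.0819]
transit_pin [311.5 181.3] 0.24 [0.5909 0.0075 0.0343]
```

View pics/w1.png

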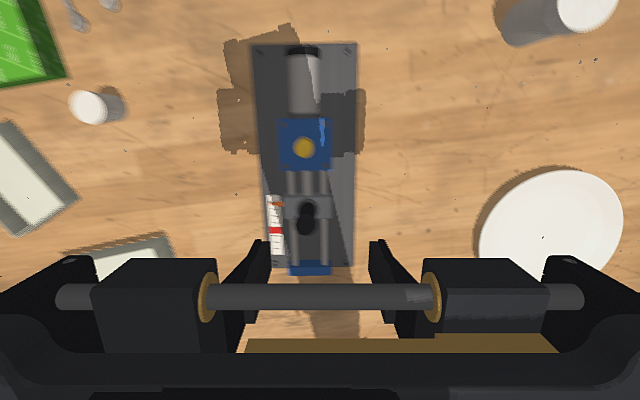

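The wrist view shows the yellow head at (304,147), the black handle cap at (306,215), the orange pointer at (275,203) and the red band at (275,230).

```bash
cat > fine.py <<'E'
from h import *
np.set_printoptions(precision=4,suppress=True)
s=bot.state();print(s['time_s'],s['tcp_pos'],s['tcp_rot'],s['ft_force'],s['gripper_width'])
p=cam('wrist');hsv=cv2.cvtColor(p['image'],cv2.COLOR_RGB2HSV)
v,u=np.mgrid[:400,:640]
W=(np.stack([(u-p['cx'])/p['fx'],-(v-p['cy'])/p['fy'],-np.ones_like(u)],-1)*p['z_map'][...,None])@p['T'][:3,:3].T+p['T'][:3,3]
roi=(v<290)&(u>200)&(u<400)
def rect(m,n):
    w=W[m]
    if len(w)>4: (c,sz,a)=cv2.minAreaRect(w[:,:2].astype(np.float32));print(n,len(w),'c',np.array(c),'size',np.array(sz),'ang',round(a,2),'mean',w.mean(0),'px',u[m].mean().round(1),v[m].mean().round(1))
H,S,V=hsv[...,0].astype(int),hsv[...,1].astype(int),hsv[...,2].astype(int)
near=roi&(np.hypot(W[...,0]-.6,W[...,1])<.22)
rect(near&(W[...,2]>.075)&(W[...,0]>.61)&(W[...,2]<.095),'pin top')
rect(near&(W[...,2]>.095)&(W[...,2]<.11),'cap top')
rect(near&(H>105)&(H<125)&(S>130)&(W[...,2]>.045)&(W[...,2]<.055),'block top')
rect(near&(W[...,2]>.005)&(W[...,2]<.0118)&(W[...,0]>.45),'base')
rect(near&((H<5)|(H>174))&(S>150)&(V>90)&(W[...,2]<.03),'red')
rect(near&(H>=6)&(H<16)&(S>190)&(V>100)&(W[...,2]<.03)&(W[...,2]>.012),'orange')
E
python3 fine.py
```

```text
3.8833 [ 0.5931 -0.0061  0.239 ] [ 0.9979 -0.0641 -0.0005  0.0006] [-0.278  -1.4098 -0.4739] 0.060132738562254075
pin top 261 c [0.6374 0.0056] size [0.0182 0.0188] ang 36.61 mean [0.6377 0.0055 0.0817] px 302.0 150.9
cap top 406 c [0.558  0.0145] size [0.0245 0.0251] ang 36.7 mean [0.5589 0.0142 0.1007] px 303.7 225.7
block top 2194 c [0.6371 0.0061] size [0.0615 0.0598] ang 83.25 mean [0.6385 0.0055 0.0499] px 303.4 146.5
base 12645 c [ 0.6077 -0.0064] size [0.1612 0.3131] ang 83.48 mean [0.6269 0.0024 0.0099] px 308.2 147.5
red 69 c [0.5218 0.0661] size [0.0161 0.009 ] ang 81.53 mean [0.5218 0.0663 0.0138] px 274.3 231.6
orange 37 c [0.5628 0.0569] size [0.0166 0.0051] ang 77.72 mean [0.5623 0.0555 0.0215] px 276.1 205.5
```

>>> arm_command(
  plan=[
    [11,-4,0,0],
    [22,-9,0,0],
    [33,-13,20,0],
    [42,-17,50,0],
    [42,-17,80,0],
    [42,-17,110,0],
    [42,-17,120,0],
    [42,-17,120,0],
  ],
)

```text
time_s: 4.6
tcp_pos: [0.6348, 0.0058, 0.1161]
tcp_rot: [0.998, -0.064, -0.003, 0.0]
ft_force: [0.8, -0.1, 0.2]
gripper_width: 0.06
finger_force: 0.0
```

```bash
python3 fine.py
```

```text
4.6 [0.6348 0.0058 0.1161] [ 0.998  -0.0637 -0.0033  0.0005] [ 0.7658 -0.1474  0.2498] 0.05995549202558102
pin top 590 c [0.6379 0.0058] size [0.0191 0.019 ] ang 42.19 mean [0.6389 0.0057 0.0814] px 317.1 226.3
block top 4046 c [0.6374 0.0061] size [0.0618 0.0605] ang 83.84 mean [0.6409 0.0056 0.05  ] px 317.1 209.1
base 16457 c [0.6554 0.0037] size [0.1304 0.2206] ang 83.7 mean [0.6764 0.0004 0.0099] px 317.9 154.6
orange 25 c [0.5643 0.0561] size [0.0153 0.0057] ang 68.86 mean [0.5638 0.0544 0.021 ] px 278.9 278.4
```

>>> arm_command(
  plan=[
    [3,0,15,1],
    [3,0,30,1],
    [3,0,45,1],
    [3,0,55,1],
    [3,0,61,1],
    [3,0,62,1],
    [3,0,62,1],
    [3,0,62,1],
  ],
)

```text
time_s: 5.32
tcp_pos: [0.6413, 0.0073, 0.0586]
tcp_rot: [0.997, -0.072, 0.001, -0.0]
ft_force: [0.3, 1.3, -0.1]
gripper_width: 0.0599
finger_force: 0.0
```

>>> arm_command(
  plan=[
    [0,0,0,0],
    [0,0,0,0],
    [0,0,0,0],
    [0,0,0,0],
    [0,0,0,0],
    [0,0,0,0],
    [0,0,0,0],
    [0,0,0,0],
  ],
  claw=10,
  grip_force=40,
)

```text
time_s: 5.98
tcp_pos: [0.6404, 0.0071, 0.0575]
tcp_rot: [0.997, -0.071, -0.0, 0.0]
ft_force: [-0.6, -1.2, -0.3]
gripper_width: 0.0188
finger_force: 40.0
```

>>> arm_command(
  plan=[
    [0,0,-4,0],
    [0,0,-8,0],
    [0,0,-13,0],
    [0,0,-19,0],
    [0,0,-26,0],
    [0,0,-34,0],
    [0,0,-40,0],
    [0,0,-40,0],
  ],
)

```text
time_s: 6.65
tcp_pos: [0.6422, 0.0075, 0.1007]
tcp_rot: [0.997, -0.071, 0.002, -0.0]
ft_force: [-0.1, -0.7, -0.7]
gripper_width: 0.0189
finger_force: 40.0
```

```bash
python3 - <<'E'
from h import *
np.set_printoptions(precision=4,suppress=True)
s=bot.state();print(s['tcp_pos'],s['tcp_rot'],s['gripper_width'],s['finger_force'],s['ft_force'])
A=cam('scene');B=cam('side')
a=A['image'][150:260,200:420];b=B['image'][150:260,220:440]
cv2.imwrite('pics/lift.png',cv2.resize(np.vstack([a,b])[:,:,::-1],(600,600)))
E
```

```text
[0.6422 0.0075 0.1007] [ 0.9974 -0.0714  0.0023 -0.    ] 0.018899817253739033 39.9997441470623 [-0.0504 -0.7351 -0.7363]
```

View pics/lift.png

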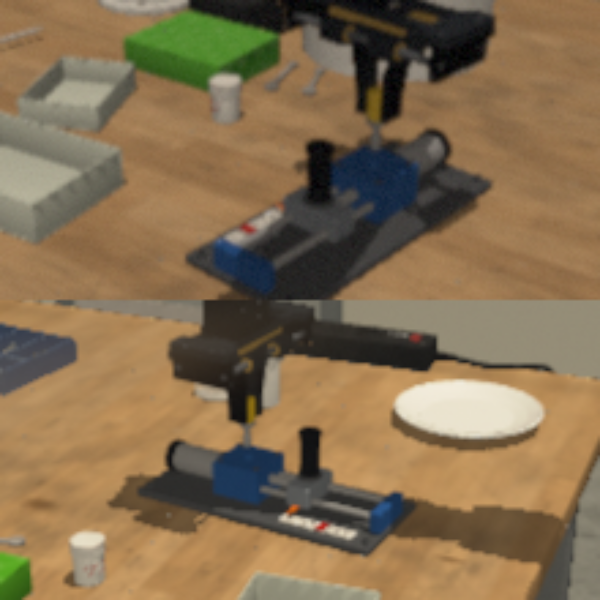

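>>> arm_command(
  plan=[
    [0,0,-25,0],
    [0,0,-50,0],
    [-25,-31,-55,0],
    [-50,-61,-55,0],
    [-75,-91,-55,0],
    [-100,-121,-55,0],
    [-125,-151,-55,0],
    [-125,-151,-55,0],
  ],
)

```text
time_s: 7.42
tcp_pos: [0.5325, 0.1842, 0.1528]
tcp_rot: [0.998, -0.065, -0.001, -0.002]
ft_force: [0.9, 1.1, 0.2]
gripper_width: 0.0192
finger_force: 40.0
```

>>> arm_command(
  plan=[
    [-24,-30,0,0],
    [-48,-60,0,0],
    [-72,-90,0,0],
    [-97,-118,0,0],
    [-97,-118,10,0],
    [-97,-118,30,0],
    [-97,-118,50,0],
    [-97,-118,50,0],
  ],
)

```text
time_s: 8.08
tcp_pos: [0.4566, 0.303, 0.0985]
tcp_rot: [0.997, -0.071, -0.003, 0.002]
ft_force: [-0.8, -1.0, -1.4]
gripper_width: 0.0193
finger_force: 40.0
```

```bash
python3 - <<'E'
from h import *
np.set_printoptions(precision=4,suppress=True)
s=bot.state();print(s['time_s'],s['tcp_pos'],s['tcp_rot'],s['gripper_width'],s['finger_force'],s['ft_force'])
for n in ['scene','side']:
    p=cam(n)
    v,u=np.mgrid[:400,:640]
    W=(np.stack([(u-p['cx'])/p['fx'],-(v-p['cy'])/p['fy'],-np.ones_like(u)],-1)*p['z_map'][...,None])@p['T'][:3,:3].T+p['T'][:3,3]
    k=(abs(W[...,0]-.46)<.12)&(abs(W[...,1]-.305)<.13)&(W[...,2]>.02)&(W[...,2]<.05)
    print(n,cv2.minAreaRect(W[k][:,:2].astype(np.float32)))
E
```

```text
8.0833 [0.4566 0.303  0.0985] [ 0.9975 -0.0711 -0.003   0.0021] 0.019330097481591525 39.99984151683748 [-0.8009 -1.0484 -1.4183]
scene ((0.4915781021118164, 0.31723421812057495), (0.1955568641424179, 0.19059719145298004), 5.488327980041504)
side ((0.49316510558128357, 0.3217839300632477), (0.19294355809688568, 0.19596676528453827), 5.647195339202881)
```

>>> arm_command(
  plan=[
    [3,0,12,0],
    [3,0,24,0],
    [3,0,36,0],
    [3,0,46,0],
    [3,0,52,0],
    [3,0,56,0],
    [3,0,57,0],
    [3,0,57,0],
  ],
)

```text
time_s: 8.85
tcp_pos: [0.4619, 0.3048, 0.0453]
tcp_rot: [0.997, -0.071, -0.0, 0.0]
ft_force: [-1.2, -0.7, -1.2]
gripper_width: 0.0189
finger_force: 40.0
```

>>> arm_command(
  plan=[
    [0,0,0,0],
    [0,0,0,0],
    [0,0,0,0],
    [0,0,0,0],
    [0,0,-5,0],
    [0,0,-15,0],
    [0,0,-35,0],
    [0,0,-70,0],
  ],
  claw=55,
)

```text
time_s: 9.52
tcp_pos: [0.4601, 0.3032, 0.1141]
tcp_rot: [0.997, -0.071, -0.003, 0.001]
ft_force: [0.4, -1.1, 0.2]
gripper_width: 0.0544
finger_force: 0.0
```

>>> arm_command(
  plan=[
    [0,0,-30,0],
    [0,0,-60,0],
    [0,0,-90,0],
    [0,0,-90,0],
    [0,0,-90,0],
    [0,0,-90,0],
    [0,0,-90,0],
    [0,0,-90,0],
  ],
)

```text
time_s: 10.18
tcp_pos: [0.4614, 0.3041, 0.2042]
tcp_rot: [0.997, -0.071, -0.001, 0.001]
ft_force: [-0.8, -0.5, -0.0]
gripper_width: 0.0549
finger_force: 0.0
```

```bash
python3 look.py w2.png transit_pin tray; python3 - <<'E'
from h import *
B=cam('side');cv2.imwrite('pics/pl.png',cv2.resize(np.vstack([B['image'][200:330,200:420],cam('scene')['image'][130:260,150:370]])[:,:,::-1],(500,590)))
E
```

```text
10.1833 [0.4614 0.3041 0.2042] [ 0.9974 -0.0714 -0.0011  0.0007] [-0.7584 -0.5065 -0.0116] 0.05494874086820867
transit_pin [319.7 180.9] 0.77 [0.4684 0.3011 0.038 ]
tray [316.8 184.2] 0.95 [0.4688 0.3043 0.054 ]
tray [211.   41.6] 0.68 [0.6334 0.3991 0.0012]
```

View pics/pl.png

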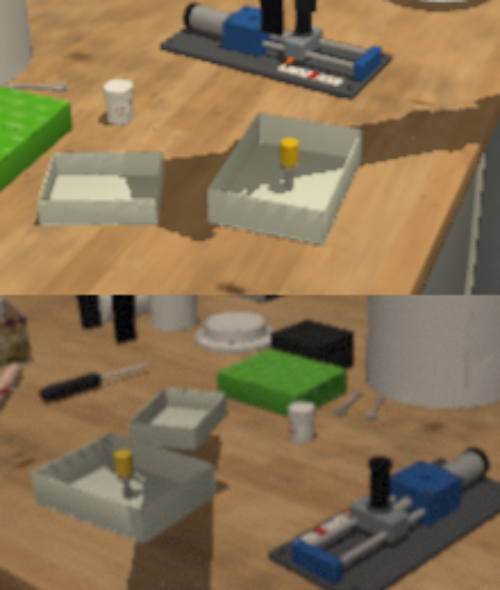

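The pin stands upright inside the large tray, at side px (327,270). Next is the handle.

>>> arm_command(
  plan=[
    [17,34,0,0],
    [34,68,0,0],
    [51,102,0,0],
    [68,136,0,0],
    [85,170,0,0],
    [102,204,0,-1.6],
    [119,238,0,-1.6],
    [137,273,0,-1.6],
  ],
  claw=60,
)

```text
time_s: 11.1
tcp_pos: [0.5589, 0.0134, 0.2056]
tcp_rot: [0.998, -0.057, 0.0, 0.0]
ft_force: [0.9, 0.8, 0.6]
gripper_width: 0.0598
finger_force: 0.0
```

>>> arm_command(
  plan=[
    [0,0,10,0],
    [0,0,25,0],
    [0,0,40,0],
    [0,0,55,0],
    [0,0,65,0],
    [0,0,65,0],
    [0,0,65,0],
    [0,0,65,0],
  ],
)

```text
time_s: 11.77
tcp_pos: [0.5593, 0.0151, 0.1414]
tcp_rot: [0.998, -0.057, 0.001, -0.0]
ft_force: [0.4, -0.1, 0.6]
gripper_width: 0.0597
finger_force: 0.0
```

```bash
python3 fine.py
```

```text
11.7667 [0.5593 0.0151 0.1414] [ 0.9983 -0.0574  0.0006 -0.    ] [ 0.3873 -0.0683  0.595 ] 0.059711491122588306
cap top 883 c [0.5583 0.0148] size [0.0249 0.0253] ang 83.19 mean [0.5591 0.0146 0.1008] px 318.6 228.9
block top 5141 c [0.6372 0.006 ] size [0.0618 0.0599] ang 83.77 mean [0.6385 0.0059 0.0499] px 318.1 115.7
base 20879 c [0.5951 0.0105] size [0.1305 0.279 ] ang 83.68 mean [0.6239 0.0046 0.0099] px 321.0 124.1
red 129 c [0.5224 0.0668] size [0.017 0.01 ] ang 82.72 mean [0.5221 0.066  0.0138] px 275.0 235.2
orange 78 c [0.5623 0.0571] size [0.0176 0.0058] ang 84.8 mean [0.5623 0.0557 0.0212] px 277.7 200.4
```

>>> arm_command(
  plan=[
    [-1,0,18,0],
    [-1,0,36,0],
    [-1,0,54,0],
    [-1,0,70,0],
    [-1,0,80,0],
    [-1,0,84,0],
    [-1,0,84,0],
    [-1,0,84,0],
  ],
)

```text
time_s: 12.48
tcp_pos: [0.5585, 0.0152, 0.0574]
tcp_rot: [0.998, -0.057, 0.001, -0.0]
ft_force: [0.6, 0.0, -0.5]
gripper_width: 0.0602
finger_force: 0.0
```

>>> arm_command(
  plan=[
    [0,0,0,0],
    [0,0,0,0],
    [0,0,0,0],
    [0,0,0,0],
    [0,0,0,0],
    [0,0,0,0],
    [0,0,0,0],
    [0,0,0,0],
  ],
  claw=10,
  grip_force=58,
)

```text
time_s: 13.15
tcp_pos: [0.558, 0.0159, 0.0566]
tcp_rot: [0.998, -0.057, 0.0, -0.0]
ft_force: [0.5, 3.9, -1.1]
gripper_width: 0.0233
finger_force: 58.2
```

>>> arm_command(
  plan=[
    [-4,0,0,0],
    [-8,0,0,0],
    [-13,0,0,0],
    [-18,0,0,0],
    [-23,0,0,0],
    [-27,0,0,0],
    [-30,0,0,0],
    [-30,0,0,0],
  ],
)

```text
time_s: 13.82
tcp_pos: [0.5297, 0.0191, 0.0567]
tcp_rot: [0.998, -0.057, 0.002, -0.001]
ft_force: [7.2, 2.3, -6.6]
gripper_width: 0.0237
finger_force: 58.5
```

```bash
python3 fine.py; python3 - <<'E'
from h import *
w=cam('wrist')['image'][150:330,220:380];b=cam('side')['image'][180:260,270:400]
cv2.imwrite('pics/p1.png',np.hstack([cv2.resize(w,(400,450),interpolation=2),cv2.resize(b,(400,450),interpolation=2)])[:,:,::-1])
E
```

```text
13.8167 [0.5297 0.0191 0.0567] [ 0.9984 -0.0573  0.0024 -0.0006] [ 7.2278  2.3142 -6.5819] 0.023708865713975198
cap top 1004 c [0.5391 0.0171] size [0.0453 0.0083] ang 78.58 mean [0.5394 0.0169 0.0995] px 319.3 276.6
block top 13015 c [0.6365 0.0064] size [0.0622 0.058 ] ang 83.8 mean [0.6377 0.0062 0.0499] px 318.4 58.9
base 20677 c [0.586  0.0129] size [0.1284 0.1854] ang 83.7 mean [0.5951 0.0156 0.0099] px 311.1 134.2
red 258 c [0.5222 0.067 ] size [0.0176 0.0106] ang 82.83 mean [0.5221 0.0664 0.0138] px 257.6 243.5
orange 130 c [0.5345 0.0608] size [0.0163 0.006 ] ang 83.07 mean [0.5346 0.0588 0.0213] px 262.9 231.2
```

View pics/p1.png

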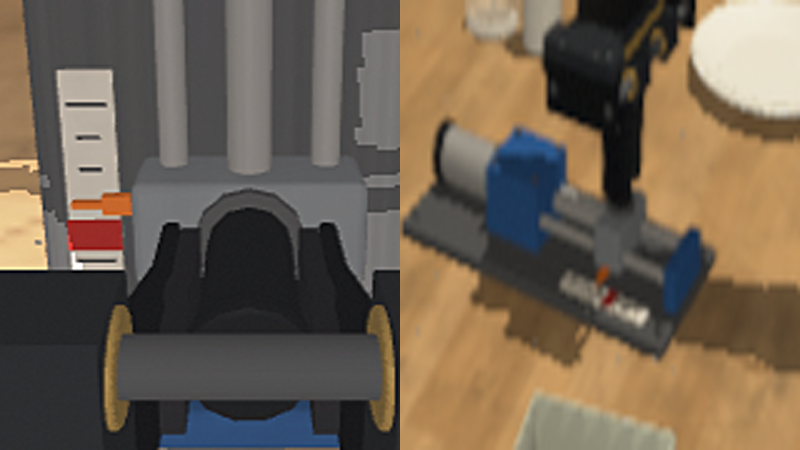

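>>> arm_command(
  plan=[
    [-3,0,0,0],
    [-6,0,0,0],
    [-9,0,0,0],
    [-11,0,0,0],
    [-12,0,0,0],
    [-13,0,0,0],
    [-13,0,0,0],
    [-13,0,0,0],
  ],
)

```text
time_s: 14.63
tcp_pos: [0.5175, 0.0204, 0.0567]
tcp_rot: [0.998, -0.057, 0.003, -0.001]
ft_force: [8.0, 2.2, -7.0]
gripper_width: 0.0237
finger_force: 58.5
```

```bash
python3 fine.py|egrep -v 'base|block|cap'; python3 - <<'E'
from h import *
w=cam('wrist')['image'][200:290,220:300];b=cam('side')['image'][200:250,300:370]
cv2.imwrite('pics/p2.png',np.hstack([cv2.resize(w,(400,450),interpolation=2),cv2.resize(b,(400,450),interpolation=2)])[:,:,::-1])
E
```

```text
14.6333 [0.5175 0.0204 0.0567] [ 0.9983 -0.0574  0.0028 -0.0007] [ 7.9532  2.2248 -6.9754] 0.02368957513926139
red 153 c [0.5218 0.0672] size [0.0177 0.0109] ang 85.44 mean [0.5237 0.0676 0.0137] px 254.6 226.7
orange 146 c [0.522  0.0638] size [0.0199 0.0064] ang 88.96 mean [0.5223 0.061  0.021 ] px 261.8 231.3
```

View pics/p2.png

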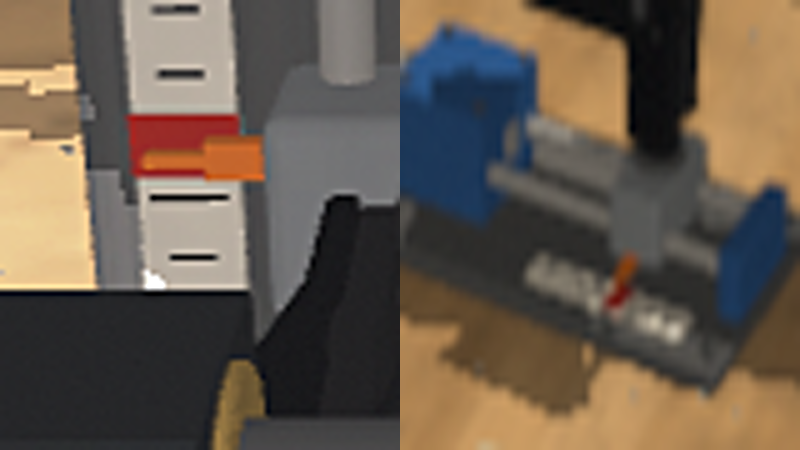

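```bash
python3 - <<'E'
from h import *
u=np.array([.994,-.1097]);p=cam('wrist')
for uv in [(250.5,231.7),(256,231.5)]: print('tip',at_z(p,uv,.0205)[:2]@u)
for uv in [(256,223),(258,235)]: print('band edges',at_z(p,uv,.0138)[:2]@u)
print(bot.state()['tcp_pos'])
E
```

```text
tip 0.5119700249945489
tip 0.5121127636105267
band edges 0.51620987175829
band edges 0.5064853066065518
[0.51748949 0.02042223 0.05669617]
```

>>> arm_command(
  plan=[
    [0,0,0,0],
    [0,0,0,0],
    [0,0,0,0],
    [0,0,0,0],
    [0,0,0,0],
    [0,0,0,0],
    [0,0,0,0],
    [0,0,0,0],
  ],
)

```text
time_s: 15.5
tcp_pos: [0.5175, 0.0204, 0.0567]
tcp_rot: [0.998, -0.057, 0.003, -0.001]
ft_force: [7.7, 2.8, -6.9]
gripper_width: 0.0236
finger_force: 58.5
```

```bash
python3 fine.py|egrep 'red|orange'; python3 -c "
from cell import bot
print(bot.job_done())"
```

```text
red 154 c [0.5225 0.067 ] size [0.0097 0.018 ] ang 0.03 mean [0.5237 0.0677 0.0136] px 254.6 226.7
orange 147 c [0.5219 0.0637] size [0.0199 0.0062] ang 88.85 mean [0.5223 0.0611 0.021 ] px 261.7 231.3
the job is handed in; nothing more can be done
None
```

I handed the job in at about 15.5 s: the transit pin is standing in the large pale green tray, and the gripper is still holding the slide with the pointer about 1 mm from the middle of the red band.

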